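# Carry a coated insole plate to the lamp unit on a spatula

## Robot

A 6-joint arm with a two-finger parallel gripper is mounted at the origin on the work surface. World frame = base frame: x ahead of the robot, y to its left, z up, the work surface at z = 0. Lengths are in m, angles in rad, forces in N, time in s.
With the tool pointing down it reaches from about 0.275 to 0.725 m from the base axis. Payload 5.6 kg.
Tool frame: the origin (TCP) lies at the very end of the fingers, on their centre line; the grasp point (between the pads) lies 19 mm behind it; z points along the fingers, y is the line along which they close (so a half turn about z gives the same grasp; the last joint's range is limited). The gripper opens to 85 mm and grips with 20 to 120 N. Pads are 22 mm wide; open, the fingers measure 114 mm over their backs; the gripper's body (76 mm by 85 mm) begins 54 mm behind the grasp point. The pads swing forward as they close: fully open they stand 13 mm farther back than shut.
Start: joints at [1.442, 0.255, 0.108, 0, -1.424, -0.285], TCP at [0.221, 0.504, 0.193] pointing down, gripper open.
Joint ranges: [-2.95, 2.95], [-1.21, 1.97], [-1.09, 1.5], [-2.87, 1.71], [-2.94, -0.07], [-3.05, 3.05]. Speed limits (rad/s): [2.57, 2.57, 3.14, 3.14, 3.14, 3.14].

## Interface

Orientations are given as [roll, pitch, yaw] about the fixed x, y, z axes, in that order (R = Rz(yaw) Ry(pitch) Rx(roll)).
In Python, from workcell import state, snapshot, job_done, boxes_of, outline_of, mark_of gives the robot as it stands.
- The arm moves only by the tool play_rows, never from a script. Its argument "commands" is a list of rows, each an object of numbers: "tx", "ty", "tz": the shift along the world's x, y, z normalised to -1 to 1, where 1 is 50 mm; "twist": the turn about the world's z normalised to -1 to 1, where 1 is 8 degrees; "jaw": the opening in per cent of the stroke, from 0 (shut) to 100 (fully open). A call has 1 to 20 rows; each row shifts and turns the commanded pose from where the row before left it; what a row does not reach is not made up. A row lasts 1/10 s, in which the tool goes at most 50 mm and 8.59 degrees, less where a joint would pass 70% of its speed; a pose out of reach is approached as far as the arm can. A call with a number of a shift or a turn outside -1 to 1 is refused whole. A call with a gripper value outside its range is refused whole. The fingers move at their own pace and stop on an object; "grip_force" is the grip in N (left out, the last holds). Time passes only in rows, so rows that do not move let the fingers close. It gives the time, the measured TCP pose, the force, the opening and the grip force at its end, in the units of the state.
- state(): the state, without advancing time (a new reading comes with each control period).
- snapshot(name): name is "side" or "top" or "wrist"; returns a dict with "frame" (400x640x3 uint8, red, green, blue), "z_map" (400x640 float32, m along the optical axis (not along the pixel's ray), 0 where there is no reading), "fov_y" (degrees; the focal length in pixels is half the picture's height over the tangent of half this angle, whatever the lens; pixels are square), "cx", "cy" (the principal point, pixels), "R" (3x3) and "t" (3): a world point X has camera coordinates R X + t. Camera axes: x right, y down, z forward; pixel columns grow to the right and rows downward; lengths in m; the calibration is good to about 2 mm. A picture is of the moment at which its call begins.
- job_done(): hands the job in; it is judged then, once.
Trained networks look in the newest picture that a camera, given by its name, has taken for a name from the list of things; names that differ only in an ending like _2 or _b are one class to them, and where a whole thing is asked for, a point or a joint stands for the part that bears it (a point fixed in the world has none). Each returns a list of dicts, best first, with "confidence" (0 to 1); they miss things now and then, are a little off and sometimes report something else, mostly with a low value. They report only what shows in the picture. A call takes as long as a camera call. They do not tell look-alikes from the thing itself.
- boxes_of(name, camera): "centre" ([x, y, z] in m, in the coordinates of the camera as it stood for that picture, good to about 4 mm: the middle of the surface that is visible of it).
- outline_of(name, camera): "pixels" (400x640 bool, what is visible of it).
- mark_of(name, camera): "centre" ([x, y, z] in m, in the coordinates of the camera as it stood for that picture, good to about 4 mm: a listed point, or the origin of a listed thing).
The state is a dict: "t": time; "qpos": joint angles; "dq": joint speeds; "tau": joint torques, N m; "ee_pos": TCP position; "tcp_rot": TCP orientation; "wrist_force": force on the tool from outside, world axes, zero at the start; "torque": the same for the moment, N m; "width": opening from 0.0 (shut) to 1.0 (fully open); "grip_force": force on a finger pad.
Only numpy, scipy, OpenCV 4.12 (cv2) and the standard library are available. Lean on these libraries where they do the work, as an engineer would, in place of code of your own. Each camera call takes 0.05 s, during which the arm holds its last target. There are 200 camera calls.

## Task

The carbon insole plate on the upper prongs of the drying rack has a tacky adhesive coat, so it must not be touched by hand: take up the cranked spatula, slide its blade under the middle of the plate, lift the plate off and carry it level to the lamp unit, laying it squarely and centred across the two rest bars under the lamp heads. Then draw the spatula out and lay it back with its blade flat in the middle of its mat. Leave the plate on the lower prongs, the glue tin and the sanding sleeve where they are.

Things in the scene. Friction and masses are not known exactly. Their poses are not given: they have to be found in the camera images.
- spatula: Loose cranked spatula, 160 g, blade flat on the mat, handle towards the robot. Origin: centre of the blade's underside; x to the blade's tip, z up. Steel blade 95 (x) x 70 (y) x 3 mm, a 22 mm wide neck rising behind it to a level black handle: x -152 to -68, 18 wide (y), z 34 to 56 mm. Centre of mass about 32 mm behind the origin.
- spatula_grip (a point): Point in the rear half of the spatula's handle, mid-width and half-way up, at (-128, 0, 45) mm in the spatula's frame, same axes. Pinch the handle across its 18 mm width about here, the gripper leaning 20 to 45 degrees back towards the handle's free end: upright, its body would strike the front lamp head when the plate is at its place.
- plate: Loose rigid black carbon plate of foot outline, brownish adhesive coat on top, 4 mm thick, 176 mm long: heel (68 mm wide) to y +88, forefoot (82 wide) to y -88, waist 58 wide. About 60 g. Origin: centre of its underside, near its centre of mass. Lies crosswise on the rack's upper prongs. Hands off; keep it level (11 degrees at most).
- spare_plate: An identical plate on the rack's lower prongs, its top 64 mm above the bench. Origin: centre of its underside. To be left alone.
- rack: Fixed drying rack. Origin on the bench under the prongs' middle; open front to its -x, roughly towards the robot. Two pairs of level prongs (8 mm rods) at y -60 and +60 mm run from uprights at x +53 to free tips at x -64; rod tops 130 mm (upper) and 60 mm (lower) over the bench; gap in a pair 111 mm. Uprights 184 mm high. Nothing above the upper plate.
- lamp_unit: Fixed lamp unit. Origin on the bench at the middle of its two rest bars; front to its -x, roughly towards the robot. Bars along x (-55 to 55 mm), 10 wide, at y -66 and +66, tops 60 mm over the bench, 10 mm high base between, open in front. Guide plates 66 mm high at y -104 and +104. Two rear posts at x 109 to 131, y -108 and +108; front and sides open.
- bars_mid (a point): Middle of the lamp unit's rest bars at the height of their tops (60 mm over the bench), same axes: where the plate's origin belongs, its long side along y, either end to +y.
- lamp_heads (a point): Middle of the lower front edge of the front lamp head: at (-112, 0, 205) mm in the lamp unit's frame, same axes. The two lamp heads lie across y (-116 to 116 mm), at x -112 to -44 and 32 to 100 mm, undersides 205 mm and tops 255 mm over the bench.
- mat: Fixed black rubber mat 160 (x) x 130 (y) x 4 mm on the bench; origin: centre of its underside. The spatula's blade lies on it at the start and belongs there, flat, at the end.
- glue_tin: Tin 74 mm across and 105 mm tall, on the bench beyond the mat. Origin: centre of its underside. To be left alone.
- sleeve: Blue abrasive sanding sleeve (ring 100 mm across, 60 mm tall) on the bench at the right. Origin: centre of its underside. To be left alone.
Mind the look-alikes: they are no part of the job. What is shaped like the spatula but blue or red is not meant.

How it is judged:
By the outcome, as a careful person would: the job done as asked, in the order asked, and still so for the second after the job is handed in, with the robot touching nothing.
It also fails if it takes over 64 s, if anything falls off the work surface, if the arm or the gripper's body presses on something with over 40 N, if the wrist force passes 120 N, or if a joint passes its speed limit or range.

## Working session

There is one attempt and no reset: what is moved stays moved. The work goes in short steps, Python scripts to look and compute and a tool call to move; the robot and the scene stay as the last step left them, time stands still between calls to the robot, and variables do not carry over. Pictures are saved under pics/ and viewed, at most 11 in all, crops included, and the job is handed in when it is done.

Besides the shell and the picture viewer there is one more tool, called after ">>>" by a JSON object that holds its "op" and its "data". play_rows: Moves the arm, as the interface text tells. Its arguments: {"type":"object","properties":{"commands":{"type":"array"},"grip_force":{"type":"number"}},"required":["commands"]}

```bash
mkdir -p pics; ls; cat > h.py <<'E'
import numpy as np, cv2
from workcell import *
def W(s,c): return s["R"].T@(np.array(c)-s["t"])
def f(s): return 200/np.tan(np.radians(s["fov_y"]/2))
def px(s,X):
    c=s["R"]@np.array(X)+s["t"]; return c[:2]/c[2]*f(s)+[s["cx"],s["cy"]]
def cloud(s):
    v,u=np.mgrid[:400,:640]; z=s["z_map"]; F=f(s)
    c=np.stack([(u-s["cx"])*z/F,(v-s["cy"])*z/F,z],-1)
    return (c-s["t"])@s["R"]
def save(s,n): cv2.imwrite(f"pics/{n}.png",s["frame"][...,::-1])
E
python3 - <<'E'
from h import *
np.set_printoptions(precision=4,suppress=True)
print(state())
for cam in("top","side"):
    s=snapshot(cam); save(s,cam+"0"); print(cam,"cam at",-s["R"].T@s["t"],s["fov_y"])
    for n in "spatula spatula_grip plate spare_plate rack lamp_unit bars_mid lamp_heads mat glue_tin sleeve".split():
        for d in mark_of(n,cam)[:4]: print(n,round(d["confidence"],2),W(s,d["centre"]),px(s,W(s,d["centre"])).round())
E
```

```text
pics
{'t': 0.0, 'qpos': array([ 1.4416,  0.2558,  0.107 , -0.0005, -1.4239, -0.2846]), 'dq': array([ 0.0008, -0.0019,  0.0009, -0.0009, -0.0004,  0.0007]), 'tau': array([ -0.0003, -38.6633,  23.7938,   5.365 ,  -0.0062,  -0.    ]), 'ee_pos': array([0.2208, 0.5031, 0.1923]), 'tcp_rot': array([ 3.1396, -0.    , -0.4139]), 'wrist_force': array([-0.2929,  0.2996, -0.2118]), 'torque': array([-0.0277,  0.0222, -0.0068]), 'grip_force': 0.0, 'width': 0.999098355568228}
top cam at [ 0.3567 -0.1267  1.4491] 48.38216969455675
spatula 0.82 [ 0.2882  0.2017 -0.0033] [216. 279.]
spatula 0.61 [0.5952 0.0426 0.0096] [265. 183.]
spatula_grip 0.89 [0.4126 0.2219 0.048 ] [207. 240.]
spatula_grip 0.84 [ 0.2132 -0.32    0.04  ] [381. 301.]
spatula_grip 0.65 [0.4661 0.0397 0.0501] [264. 222.]
plate 0.81 [0.58   0.2373 0.1314] [195. 183.]
spare_plate 0.47 [0.589  0.2345 0.0591] [202. 184.]
rack 0.6 [ 0.583   0.238  -0.0027] [206. 189.]
lamp_unit 0.59 [ 0.6001 -0.2764  0.0019] [362. 180.]
bars_mid 0.74 [ 0.5946 -0.2708  0.0591] [362. 179.]
lamp_heads 0.72 [ 0.4903 -0.2423  0.2061] [358. 207.]
lamp_heads 0.2
[... 351 characters left out ...]
3 [ 0.3104 -0.4013  0.0006] [316. 331.]
spatula_grip 0.79 [0.4667 0.0431 0.0505] [268. 199.]
spatula_grip 0.78 [ 0.2091 -0.3187  0.0441] [266. 323.]
plate 0.66 [0.5795 0.2392 0.1258] [261. 139.]
spare_plate 0.66 [0.589  0.2457 0.0588] [264. 152.]
rack 0.96 [0.5756 0.2389 0.0012] [263. 166.]
lamp_unit 0.89 [ 0.5966 -0.2712 -0.0018] [361. 247.]
lamp_unit 0.52 [0.5962 0.0449 0.0045] [299. 191.]
bars_mid 0.83 [ 0.5926 -0.2685  0.0557] [361. 236.]
bars_mid 0.43 [ 0.5984  0.0351 -0.0018] [301. 194.]
lamp_heads 0.67 [ 0.4885 -0.2444  0.2016] [331. 214.]
mat 0.91 [ 0.5963  0.0342 -0.0054] [301. 195.]
glue_tin 0.69 [ 0.7625  0.0139 -0.001 ] [340. 177.]
sleeve 0.7 [ 0.4546 -0.5536 -0.002 ] [396. 341.]
```

View pics/top0.png

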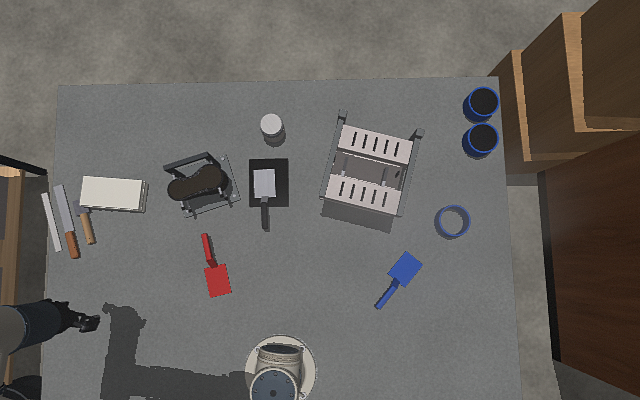

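View pics/side0.png

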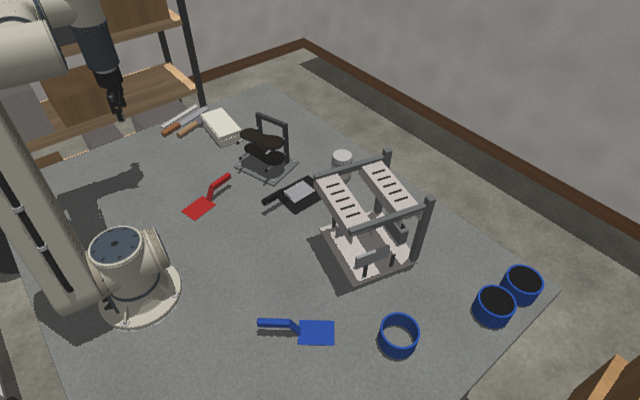

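Candidates for the spatula, in the top picture: the steel blade with a black handle on the mat (264,184), the red one (216,279) and the blue one (404,266). By its colour and the mat, the one at (264,184) is meant. The upper plate is at (195,183) on the rack and the lamp unit at (362,180), both yawed.

```bash
python3 - <<'E'
from h import *
np.set_printoptions(precision=4,suppress=True)
def rect(P): 
    (c,sz,a)=cv2.minAreaRect((P[:,:2]*1000).astype(np.float32)); return np.array(c),np.array(sz),a
s=snapshot("top"); C=cloud(s); 
def reg(m): return C[m&(s["z_map"]>0)]
X,Y,Z=C[...,0],C[...,1],C[...,2]
P=reg((X>.38)&(X<.75)&(Y>.1)&(Y<.4)&(Z>.125)&(Z<.145)); print("plate",len(P),rect(P),np.median(P[:,2]))
P=reg((X>.4)&(X<.8)&(Y>-.5)&(Y<-.1)&(Z>.245)&(Z<.265)); print("heads",len(P),rect(P),np.median(P[:,2]))
g=s["frame"].astype(int); 
box=(X>.45)&(X<.72)&(Y>-.06)&(Y<.13)
P=reg(box&(g.min(-1)>120)&(Z<.03)); print("blade",len(P),rect(P),np.median(P[:,2]))
P=reg(box&(X<.6)&(Z>.045)&(Z<.08)); print("handle",len(P),rect(P),np.median(P[:,2]))
P=reg(box&(g.max(-1)<60)&(Z<.03)); print("mat",len(P),rect(P),np.median(P[:,2]))
P=reg((X>.4)&(X<.75)&(Y>.1)&(Y<.4)&(Z>.165)&(Z<.2)); print("rack top",len(P),rect(P))
# gripper profile along tool axis
st=state(); y=st["tcp_rot"][2]; R=np.array([[np.cos(y),np.sin(y)],[np.sin(y),-np.cos(y)]]) # tool x,y rows
for cam in("side","top"):
    q=snapshot(cam); D=cloud(q)[q["z_map"]>0]; D=D[np.hypot(D[:,0]-.2208,D[:,1]-.503)<.15]
    for z in np.arange(.2,.5,.02):
        E=D[(D[:,2]>z)&(D[:,2]<z+.02)]
        if len(E)>5:
            l=(E[:,:2]-st["ee_pos"][:2])@R.T*1000; print(cam,"h",round(z-.192,3),"x",l[:,0].min().round(),l[:,0].max().round(),"y",l[:,1].min().round(),l[:,1].max().round(),len(E))
t=s["frame"][120:250,150:420]; cv2.imwrite("pics/crop.png",cv2.resize(t,None,fx=2.9,fy=2.9,interpolation=cv2.INTER_CUBIC)[...,::-1])
E
```

```text
plate 1351 (array([579.7831, 235.9842]), array([127.6348, 174.3905]), 18.343387603759766) 0.13436493088777696
heads 3356 (array([ 601.9473, -275.2078]), array([235.364 , 236.2071]), 74.45318603515625) 0.24816865373547825
blade 767 (array([582.9477,  42.5594]), array([275.5692, 176.6458]), 3.5282390117645264) 0.006440803622125033
handle 164 (array([492.5132,  41.8779]), array([80.8139, 22.2797]), 0.5291031002998352) 0.059513755553244854
mat 1194 (array([590.4353,  46.9937]), array([161.3088, 177.7308]), 89.73677825927734) 0.004691593722440143
rack top 298 (array([638.4688, 252.6252]), array([ 16.9278, 134.7301]), 17.354055404663086)
side h 0.048 x -11.0 9.0 y -50.0 62.0 51
side h 0.068 x -12.0 10.0 y -50.0 62.0 61
side h 0.088 x -14.0 13.0 y -71.0 78.0 66
side h 0.108 x -14.0 16.0 y -73.0 75.0 87
side h 0.128 x -22.0 18.0 y -17.0 73.0 127
side h 0.148 x -23.0 32.0 y 5.0 71.0 104
side h 0.168 x -38.0 36.0 y -14.0 42.0 159
side h 0.188 x -36.0 36.0 y -3.0 43.0 174
side h 0.208 x -40.0 43.0 y -8.0 46.0 138
side h 0.228 x -45.0 44.0 y -10.0 51.0 215
side h 0.248 x -45.0 44.0 y -1.0 48.0 225
side h 0.268 x -46.0 43.0 y -6.0 48.0 236
side h 0.288 x -43.0 44.0 y -7.0 50.0 241
top h 0.048 x 2.0 14.0 y -48.0 56.0 23
top h 0.068 x 7.0 15.0 y -50.0 58.0 31
top h 0.088 x -9.0 16.0 y -71.0 75.0 57
top h 0.108 x -15.0 20.0 y -73.0 75.0 129
top h 0.128 x -9.0 22.0 y -69.0 72.0 116
top h 0.148 x -11.0 36.0 y -63.0 70.0 155
top h 0.168 x -25.0 41.0 y -17.0 38.0 133
top h 0.188 x -20.0 41.0 y -11.0 39.0 151
top h 0.208 x -17.0 40.0 y 2.0 43.0 39
top h 0.228 x -30.0 48.0 y -19.0 46.0 200
top h 0.248 x -30.0 47.0 y -20.0 46.0 220
top h 0.268 x -30.0 48.0 y -24.0 46.0 231
top h 0.288 x -32.0 47.0 y -24.0 46.0 249
```

View pics/crop.png

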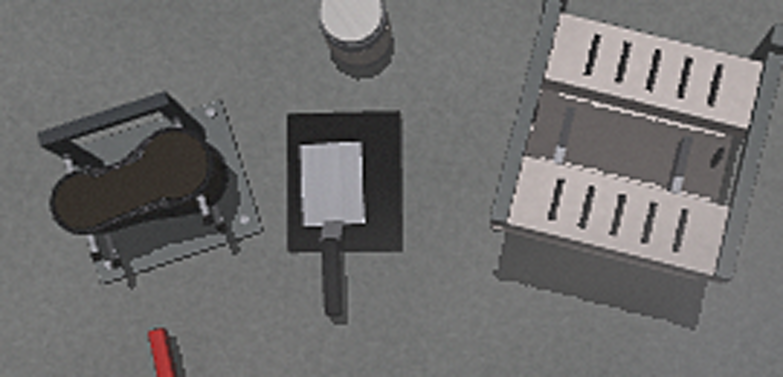

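The crop shows the steel spatula on the mat: blade at about (332,184), handle end at (338,320). The rack is on the left, turned about +17°, and the lamp unit on the right, turned about -15°. I choose the steel one and move above its handle.

>>> {"op": "play_rows", "data": {"commands": [{"tx": 0.39, "ty": -0.767, "twist": 0.25, "jaw": 60}, {"tx": 0.39, "ty": -0.767, "twist": 0.25, "jaw": 60}, {"tx": 0.39, "ty": -0.767, "twist": 0.25, "jaw": 60}, {"tx": 0.39, "ty": -0.767, "twist": 0.25, "jaw": 60}, {"tx": 0.39, "ty": -0.767, "twist": 0.25, "jaw": 60}, {"tx": 0.39, "ty": -0.767, "twist": 0.25, "jaw": 60}, {"tx": 0.39, "ty": -0.767, "twist": 0.25, "jaw": 60}, {"tx": 0.39, "ty": -0.767, "twist": 0.25, "jaw": 60}, {"tx": 0.39, "ty": -0.767, "twist": 0.25, "jaw": 60}, {"tx": 0.39, "ty": -0.767, "twist": 0.25, "jaw": 60}, {"tx": 0.39, "ty": -0.767, "twist": 0.25, "jaw": 60}, {"tx": 0.39, "ty": -0.767, "twist": 0.25, "jaw": 60}, {"jaw": 60}, {"jaw": 60}], "grip_force": 110}}

```text
invalid input
```

```bash
python3 - <<'E'
from h import *
np.set_printoptions(precision=4,suppress=True)
def rect(P): 
    (c,sz,a)=cv2.minAreaRect((P[:,:2]*1000).astype(np.float32)); return np.array(c).round(1),np.array(sz).round(1),round(a,1)
def pca(P):
    d=P[:,:2]-P[:,:2].mean(0); w,v=np.linalg.eigh(d.T@d); return np.degrees(np.arctan2(v[1,1],v[0,1])).round(2)
s=snapshot("wrist"); save(s,"wrist1"); C=cloud(s); ok=s["z_map"]>0
for n in("spatula","spatula_grip"):
    for d in mark_of(n,"wrist"): print(n,d["confidence"],W(s,d["centre"]))
for d in outline_of("spatula","wrist")[:2]:
    P=C[d["pixels"]&ok]; H=P[P[:,2]>.05]; B=P[P[:,2]<.015]
    for n,Q in(("handle",H),("blade",B)):
        if len(Q)>20: print(n,len(Q),rect(Q),pca(Q),np.median(Q[:,2]))
s=snapshot("top"); C=cloud(s); ok=s["z_map"]>0
for n in("plate","lamp_heads","mat","spatula"):
    for d in outline_of(n,"top")[:2]:
        P=C[d["pixels"]&ok]; print(n,round(d["confidence"],2),len(P),rect(P),pca(P),np.median(P[:,2]))
        if n=="plate": P=P[abs(P[:,2]-.134)<.006]; print("  ",rect(P),pca(P))
        if n=="lamp_heads": P=P[abs(P[:,2]-.255)<.012]; print("  ",rect(P),pca(P))
st=state();print(st["ee_pos"],st["tcp_rot"],st["qpos"],st["t"])
E
```

```text
blade 2537 (array([247.1, 205.7]), array([88.1, 45.1]), 66.2) 71.47 0.003413907483663055
plate 0.83 1186 (array([584.5, 236.8]), array([ 99.5, 165.4]), 5.6) 111.12 0.13468541764511754
   (array([580.2, 237.2]), array([ 79.9, 171.2]), 22.5) 111.3
lamp_heads 0.66 6708 (array([ 648.2, -302.9]), array([274.6, 348.5]), 77.0) 70.61 0.24509021082896085
   (array([ 602.2, -275.1]), array([233.2, 239. ]), 75.0) 170.77
mat 0.79 1306 (array([599.5,  31.7]), array([161.3, 135.7]), 0.6) -171.33 0.004595016768079789
mat 0.39 6789 (array([ 640.8, -302.3]), array([281. , 337.2]), 71.8) 93.39 0.2451092859911897
spatula 0.96 836 (array([ 271.9, -372.8]), array([ 72.2, 194. ]), 49.3) 139.07 0.0048781227604354875
spatula 0.89 840 (array([335.4, 209.7]), array([197.9,  69.1]), 13.6) -168.22 0.004814032616650617
[0.2212 0.5036 0.1932] [ 3.1416 -0.     -0.4139] [ 1.4415  0.2551  0.1082 -0.     -1.4239 -0.2846] 1.8
```

View pics/wrist1.png

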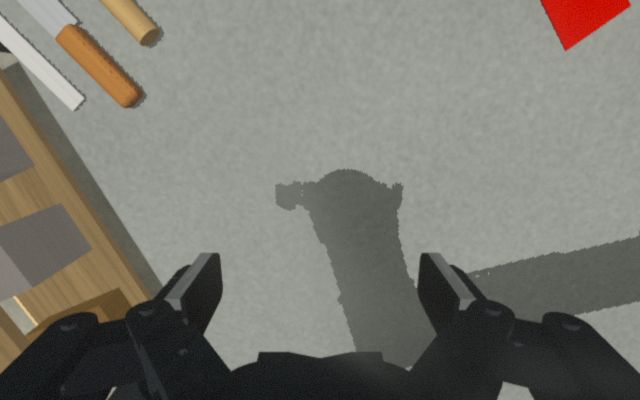

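The wrist picture shows only bench under the fingers, the shelf, some tools at the left and the red blade at (585,20). The move was refused as invalid, probably because each row needs all five fields.

>>> {"op": "play_rows", "data": {"commands": [{"tx": 0.39, "ty": -0.767, "tz": 0, "twist": 0.25, "jaw": 60}, {"tx": 0.39, "ty": -0.767, "tz": 0, "twist": 0.25, "jaw": 60}, {"tx": 0.39, "ty": -0.767, "tz": 0, "twist": 0.25, "jaw": 60}, {"tx": 0.39, "ty": -0.767, "tz": 0, "twist": 0.25, "jaw": 60}, {"tx": 0.39, "ty": -0.767, "tz": 0, "twist": 0.25, "jaw": 60}, {"tx": 0.39, "ty": -0.767, "tz": 0, "twist": 0.25, "jaw": 60}, {"tx": 0.39, "ty": -0.767, "tz": 0, "twist": 0.25, "jaw": 60}, {"tx": 0.39, "ty": -0.767, "tz": 0, "twist": 0.25, "jaw": 60}, {"tx": 0.39, "ty": -0.767, "tz": 0, "twist": 0.25, "jaw": 60}, {"tx": 0.39, "ty": -0.767, "tz": 0, "twist": 0.25, "jaw": 60}, {"tx": 0.39, "ty": -0.767, "tz": 0, "twist": 0.25, "jaw": 60}, {"tx": 0.39, "ty": -0.767, "tz": 0, "twist": 0.25, "jaw": 60}], "grip_force": 110}}

```text
t: 3.0
ee_pos: [0.4557, 0.0417, 0.1935]
tcp_rot: [-3.141, -0.001, 0.007]
wrist_force: [1.0, 1.3, 1.0]
width: 0.605
grip_force: 0.0
```

```bash
cat >> h.py <<'E'
np.set_printoptions(precision=4,suppress=True)
def rect(P): 
    (c,sz,a)=cv2.minAreaRect((P[:,:2]*1000).astype(np.float32)); return np.array(c).round(1),np.array(sz).round(1),round(a,1)
def pca(P):
    d=P[:,:2]-P[:,:2].mean(0); w,v=np.linalg.eigh(d.T@d); return np.degrees(np.arctan2(v[1,1],v[0,1])).round(2)
E
python3 - <<'E'
from h import *
s=snapshot("wrist"); save(s,"wrist2"); C=cloud(s); ok=s["z_map"]>0
for n in("spatula","spatula_grip","mat"):
    for d in mark_of(n,"wrist")[:1]: print(n,d["confidence"],W(s,d["centre"]))
X,Y,Z=C[...,0],C[...,1],C[...,2]
H=C[ok&(X>.42)&(X<.535)&(abs(Y-.045)<.03)&(Z>.05)&(Z<.07)]
print("handle",len(H),rect(H),pca(H),np.median(H[:,2]),H[:,:2].min(0),H[:,:2].max(0))
g=s["frame"].astype(int); B=C[ok&(X>.52)&(X<.68)&(abs(Y-.045)<.06)&(Z<.02)&(g.min(-1)>110)]
print("blade",len(B),rect(B) if len(B) else 0)
E
```

```text
spatula 0.61 [ 0.2852  0.1994 -0.0022]
spatula_grip 0.94 [0.4652 0.0407 0.0461]
handle 1731 (array([484.8,  44.5]), array([87.4, 20.7]), 0.7) -177.75 0.06014616581496976 [0.4411 0.0337] [0.5286 0.0553]
blade 6325 (array([571.5,  58. ]), array([102.3,  94. ]), 0.1)
```

View pics/wrist2.png

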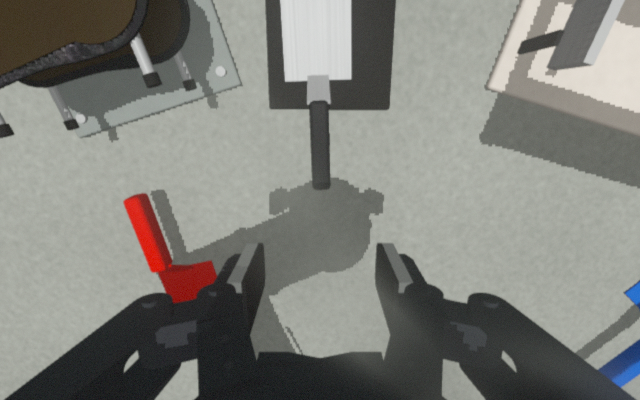

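The wrist picture shows the steel blade at (318,40) and the handle end at (321,187), well centred between the fingers. The red one, lower left, is clear. I lower and grip.

>>> {"op": "play_rows", "data": {"commands": [{"tx": -0.03, "ty": 0.032, "tz": -0.65, "twist": 0.2, "jaw": 60}, {"tx": 0, "ty": 0, "tz": -0.65, "twist": 0, "jaw": 60}, {"tx": 0, "ty": 0, "tz": -0.65, "twist": 0, "jaw": 60}, {"tx": 0, "ty": 0, "tz": -0.65, "twist": 0, "jaw": 60}, {"tx": 0, "ty": 0, "tz": -0.4, "twist": 0, "jaw": 60}, {"tx": 0, "ty": 0, "tz": -0.27, "twist": 0, "jaw": 60}, {"tx": 0, "ty": 0, "tz": 0, "twist": 0, "jaw": 60}, {"tx": 0, "ty": 0, "tz": 0, "twist": 0, "jaw": 10}, {"tx": 0, "ty": 0, "tz": 0, "twist": 0, "jaw": 10}, {"tx": 0, "ty": 0, "tz": 0, "twist": 0, "jaw": 10}, {"tx": 0, "ty": 0, "tz": 0, "twist": 0, "jaw": 10}, {"tx": 0, "ty": 0, "tz": 0, "twist": 0, "jaw": 10}, {"tx": 0, "ty": 0, "tz": 0, "twist": 0, "jaw": 10}, {"tx": 0, "ty": 0, "tz": 0, "twist": 0, "jaw": 10}], "grip_force": 110}}

```text
t: 4.6
ee_pos: [0.4537, 0.0449, 0.0297]
tcp_rot: [-3.142, -0.0, 0.033]
wrist_force: [0.5, -0.1, -0.4]
width: 0.103
grip_force: 0.0
```

```bash
python3 - <<'E'
from h import *
s=snapshot("wrist"); t=snapshot("side")["frame"][140:300,170:370]
save({"frame":np.hstack([cv2.resize(s["frame"],(480,300)),cv2.resize(t,(320,300))])},"grip"); print(state()["width"],state()["grip_force"])
E
```

```text
0.10096823615637388 0.0
```

View pics/grip.png

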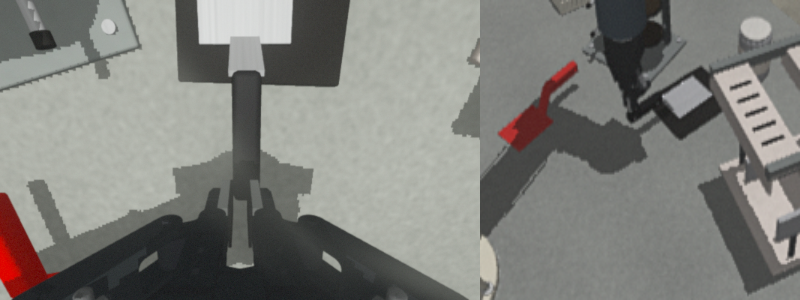

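```bash
python3 - <<'E'
from h import *
for cam in("wrist","top"):
    s=snapshot(cam); C=cloud(s); ok=s["z_map"]>0; X,Y,Z=C[...,0],C[...,1],C[...,2]
    H=C[ok&(X>.44)&(X<.56)&(abs(Y-.045)<.016)&(Z>.056)&(Z<.064)]
    print(cam,"handle",len(H),rect(H),pca(H),np.median(H[:,2]),H[:,:2].min(0),H[:,:2].max(0))
    for n in("spatula","spatula_grip"):
        for d in mark_of(n,cam)[:3]: print(n,round(d["confidence"],2),W(s,d["centre"]))
    for n in ("spatula",):
        for d in outline_of(n,cam)[:3]:
            P=C[d["pixels"]&ok]; print(len(P),rect(P))
E
```

```text
wrist handle 5974 (array([484.5,  43.1]), array([84.2, 18. ]), 2.2) -179.3 0.06014534888273925 [0.4423 0.0331] [0.5267 0.0532]
spatula_grip 0.77 [0.467  0.0411 0.0496]
15077 (array([509.5,  44.4]), array([134.3,  70.1]), 2.1)
5109 (array([413.5, 195.7]), array([ 70.5, 196.2]), 47.7)
top handle 14 (array([519.5,  37.9]), array([12.1, 19.2]), 80.1) -157.59 0.05935904081801365 [0.509  0.0303] [0.5282 0.0427]
spatula 0.7 [0.5963 0.0433 0.0067]
spatula 0.7 [ 0.3128 -0.4025 -0.0019]
spatula 0.68 [ 0.2885  0.2001 -0.0015]
spatula_grip 0.83 [ 0.2136 -0.3207  0.0416]
883 (array([ 270.4, -372.2]), array([ 71.4, 200.3]), 50.8)
398 (array([302.6, 174.3]), array([ 96.6, 117.1]), 82.6)
654 (array([560.4,  42.2]), array([169.9,  71. ]), 4.1)
```

>>> {"op": "play_rows", "data": {"commands": [{"tx": 0, "ty": 0, "tz": 0, "twist": 0, "jaw": 0}, {"tx": 0, "ty": 0, "tz": 0, "twist": 0, "jaw": 0}, {"tx": 0, "ty": 0, "tz": 0, "twist": 0, "jaw": 0}, {"tx": 0, "ty": 0, "tz": 0, "twist": 0, "jaw": 0}], "grip_force": 110}}

```text
t: 5.5
ee_pos: [0.4536, 0.045, 0.0297]
tcp_rot: [3.142, -0.0, 0.033]
wrist_force: [-0.9, 0.1, -0.6]
width: -0.001
grip_force: 0.0
```

```bash
python3 - <<'E'
from h import *
for cam in("side","wrist","top"):
    s=snapshot(cam); C=cloud(s); ok=s["z_map"]>0; X,Y,Z=C[...,0],C[...,1],C[...,2]
    for z in np.arange(.02,.14,.01):
        H=C[ok&(X>.38)&(X<.5)&(abs(Y-.045)<.06)&(Z>z)&(Z<z+.01)]
        if len(H)>3: print(cam,z.round(2),len(H),np.percentile(H[:,:2],[2,98],axis=0).round(4).tolist())
s=snapshot("side"); save({"frame":cv2.resize(s["frame"][150:270,215:335],(600,600),interpolation=cv2.INTER_CUBIC)},"side3")
E
```

```text
side 0.03 7 [[0.4436, 0.0341], [0.4989, 0.0388]]
side 0.04 35 [[0.4415, 0.0313], [0.4967, 0.043]]
side 0.05 73 [[0.4415, 0.0315], [0.4983, 0.0494]]
side 0.06 12 [[0.4424, 0.03], [0.4964, 0.0441]]
side 0.07 13 [[0.4407, 0.0316], [0.4583, 0.0495]]
side 0.08 14 [[0.4396, 0.031], [0.4573, 0.0463]]
side 0.09 19 [[0.4402, 0.0305], [0.4583, 0.0518]]
side 0.1 6 [[0.4396, 0.0355], [0.4461, 0.0552]]
side 0.11 34 [[0.4389, 0.0165], [0.4613, 0.0746]]
side 0.12 29 [[0.4384, 0.0067], [0.4608, 0.0863]]
side 0.13 38 [[0.4348, -0.0015], [0.4602, 0.0945]]
wrist 0.05 1373 [[0.4551, 0.0336], [0.4994, 0.052]]
wrist 0.06 1919 [[0.4564, 0.0358], [0.4991, 0.0499]]
wrist 0.07 340 [[0.4585, 0.034], [0.4637, 0.0588]]
wrist 0.08 699 [[0.4584, 0.0333], [0.4638, 0.0596]]
wrist 0.09 772 [[0.4585, 0.0334], [0.4638, 0.0595]]
wrist 0.1 1015 [[0.4425, 0.0351], [0.4646, 0.0574]]
wrist 0.11 3075 [[0.4442, 0.0152], [0.4665, 0.0777]]
wrist 0.12 7383 [[0.4434, 0.0089], [0.4659, 0.0834]]
wrist 0.13 7448 [[0.4439, 0.0009], [0.47, 0.0919]]
```

View pics/side3.png

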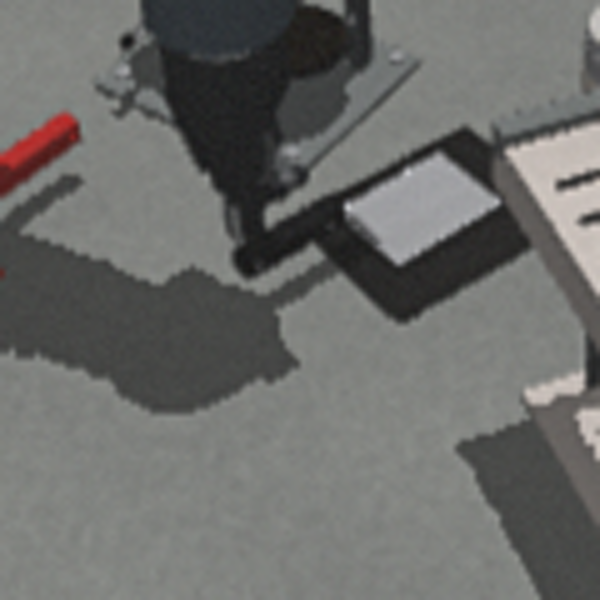

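The enlarged side view shows the shut fingers, near (245,215), ending on top of the handle rather than around it. The real fingertips seem higher than the reported TCP. I raise the tool and measure them.

>>> {"op": "play_rows", "data": {"commands": [{"tx": 0, "ty": 0, "tz": 1, "twist": 0, "jaw": 0}, {"tx": 0, "ty": 0, "tz": 1, "twist": 0, "jaw": 0}, {"tx": 0, "ty": 0, "tz": 0, "twist": 0, "jaw": 0}]}}

```text
t: 6.0
ee_pos: [0.4583, 0.0459, 0.1367]
tcp_rot: [-3.139, -0.013, 0.034]
wrist_force: [0.6, 1.0, -0.4]
width: -0.002
grip_force: 0.0
```

```bash
python3 - <<'E'
from h import *
st=state(); print(st["ee_pos"],st["tcp_rot"],st["qpos"],st["width"])
for cam in("side","wrist","top"):
    s=snapshot(cam); C=cloud(s); ok=s["z_map"]>0; X,Y,Z=C[...,0],C[...,1],C[...,2]
    H=C[ok&(X>.40)&(X<.5)&(abs(Y-.045)<.04)&(Z>.08)&(Z<.2)]
    print(cam,len(H),np.sort(H[:,2])[[0,2,5,10,20]]);
    for z in np.arange(.1,.2,.01):
        Q=H[(H[:,2]>z)&(H[:,2]<z+.01)]
        if len(Q)>3: print(z.round(2),len(Q),Q.min(0),Q.max(0))
E
```

```text
[0.4583 0.0459 0.1367] [-3.1392 -0.0131  0.034 ] [ 0.4444  0.0943 -0.2364  0.0032 -1.227   1.1594] -0.0017362777116072983
side 49 [0.1734 0.1757 0.1792 0.1825 0.1885]
0.17 7 [0.4451 0.0353 0.1734] [0.4541 0.0494 0.1799]
0.18 18 [0.4448 0.0325 0.1806] [0.4623 0.0528 0.1892]
0.19 24 [0.4427 0.0321 0.1904] [0.4629 0.0518 0.1999]
wrist 1538 [0.1761 0.1761 0.1762 0.1765 0.177 ]
0.17 140 [0.4605 0.0349 0.1761] [0.466  0.0589 0.1799]
0.18 623 [0.4602 0.0335 0.1801] [0.4663 0.0607 0.19  ]
0.19 775 [0.46   0.0336 0.19  ] [0.4662 0.0607 0.2   ]Traceback (most recent call last):
  File "<stdin>", line 6, in <module>
IndexError: index 0 is out of bounds for axis 0 with size 0
```

The fingertips really sit about 37 mm above the reported TCP in z, while x and y agree. So I reopen and descend to a reported z of about -0.006.

>>> {"op": "play_rows", "data": {"commands": [{"tx": 0, "ty": -0.03, "tz": 0, "twist": 0, "jaw": 55}, {"tx": 0, "ty": 0, "tz": 0, "twist": 0, "jaw": 55}, {"tx": 0, "ty": 0, "tz": 0, "twist": 0, "jaw": 55}, {"tx": 0, "ty": 0, "tz": -0.7, "twist": 0, "jaw": 55}, {"tx": 0, "ty": 0, "tz": -0.7, "twist": 0, "jaw": 55}, {"tx": 0, "ty": 0, "tz": -0.5, "twist": 0, "jaw": 55}, {"tx": 0, "ty": 0, "tz": -0.3, "twist": 0, "jaw": 55}, {"tx": 0, "ty": 0, "tz": -0.2, "twist": 0, "jaw": 55}, {"tx": 0, "ty": 0, "tz": 0, "twist": 0, "jaw": 55}]}}

```text
t: 7.05
ee_pos: [0.4526, 0.043, 0.0084]
tcp_rot: [3.141, 0.003, 0.033]
wrist_force: [-0.3, -0.2, -0.1]
width: 0.548
grip_force: 0.0
```

>>> {"op": "play_rows", "data": {"commands": [{"tx": 0, "ty": 0, "tz": -0.2, "twist": 0, "jaw": 55}, {"tx": 0, "ty": 0, "tz": -0.08, "twist": 0, "jaw": 55}, {"tx": 0, "ty": 0, "tz": 0, "twist": 0, "jaw": 55}, {"tx": 0, "ty": 0, "tz": 0, "twist": 0, "jaw": 0}, {"tx": 0, "ty": 0, "tz": 0, "twist": 0, "jaw": 0}, {"tx": 0, "ty": 0, "tz": 0, "twist": 0, "jaw": 0}, {"tx": 0, "ty": 0, "tz": 0, "twist": 0, "jaw": 0}, {"tx": 0, "ty": 0, "tz": 0, "twist": 0, "jaw": 0}], "grip_force": 110}}

```text
t: 7.85
ee_pos: [0.4539, 0.0435, -0.004]
tcp_rot: [-3.141, -0.001, 0.033]
wrist_force: [-1.4, -0.2, 3.3]
width: 0.19
grip_force: 107.4
```

>>> {"op": "play_rows", "data": {"commands": [{"tx": 0, "ty": 0, "tz": 0.3, "twist": 0, "jaw": 0}, {"tx": 0, "ty": 0, "tz": 0.6, "twist": 0, "jaw": 0}, {"tx": 0, "ty": 0, "tz": 0.6, "twist": 0, "jaw": 0}, {"tx": 0, "ty": 0, "tz": 0.6, "twist": 0, "jaw": 0}, {"tx": -0.4, "ty": 0, "tz": 0, "twist": 0, "jaw": 0}, {"tx": -0.6, "ty": 0, "tz": 0, "twist": 0, "jaw": 0}, {"tx": -0.6, "ty": 0, "tz": 0, "twist": 0, "jaw": 0}, {"tx": -0.4, "ty": 0, "tz": 0, "twist": 0, "jaw": 0}, {"tx": 0, "ty": 0, "tz": 0, "twist": 0, "jaw": 0}, {"tx": 0, "ty": 0, "tz": 0, "twist": 0, "jaw": 0}]}}

```text
t: 8.85
ee_pos: [0.3535, 0.0436, 0.1007]
tcp_rot: [-3.141, -0.0, 0.034]
wrist_force: [0.3, 0.2, -1.7]
width: 0.19
grip_force: 107.5
```

```bash
cat > m.py <<'E'
from h import *
from scipy.spatial.transform import Rotation as Rn
from scipy.optimize import minimize
def blade():
    """fit steel blade plane from side cam: returns tilt info"""
    st=state(); print("tcp",st["ee_pos"],st["tcp_rot"],st["width"].round(3),st["grip_force"],st["t"])
    y=st["tcp_rot"][2]; d=np.array([np.cos(y),np.sin(y)])
    for cam in("side","top"):
        s=snapshot(cam); C=cloud(s); g=s["frame"].astype(int); ok=s["z_map"]>0
        o=st["ee_pos"][:2]+.141*d; L=(C[...,:2]-o); u=L@d; v=L@np.array([-d[1],d[0]])
        zb=st["ee_pos"][2]+.011
        m=ok&(abs(u)<.07)&(abs(v)<.05)&(abs(C[...,2]-zb)<.03)&(g.min(-1)>90)&(g.max(-1)-g.min(-1)<30)
        P=np.c_[u[m],v[m],C[...,2][m]]
        if len(P)<30: print(cam,"few",len(P)); continue
        A=np.c_[P[:,:2],np.ones(len(P))]; k=np.linalg.lstsq(A,P[:,2],rcond=None)[0]
        print(cam,"blade n",len(P),"slope deg x,y",np.degrees(k[:2]),"top z",k[2],"expected",zb,"rect local",rect(P),np.percentile(P[:,0],[1,99]),np.percentile(P[:,1],[1,99]))
def plate(zt,c,cams=("top","side")):
    for cam in cams:
        s=snapshot(cam); C=cloud(s); ok=s["z_map"]>0
        o=[d for d in outline_of("plate",cam)]
        for d in mark_of("plate",cam)[:2]: print(cam,"mark",round(d["confidence"],2),W(s,d["centre"]))
        for d in o[:2]:
            P=C[d["pixels"]&ok]; P=P[(abs(P[:,2]-zt)<.012)&(np.hypot(P[:,0]-c[0],P[:,1]-c[1])<.12)]
            if len(P)>50:
                A=np.c_[P[:,:2]-P[:,:2].mean(0),np.ones(len(P))]; k=np.linalg.lstsq(A,P[:,2],rcond=None)[0]
                print(cam,"plate",round(d["confidence"],2),len(P),rect(P),"yaw",pca(P)-90,"z",k[2],"slope",np.degrees(k[:2]))
E
python3 - <<'E'
from m import *
blade(); plate(.134,(.58,.237))
s=snapshot("top"); C=cloud(s); ok=s["z_map"]>0; Z=C[...,2]
P=C[ok&(C[...,0]>.4)&(C[...,1]<-.1)&(C[...,1]>-.5)&(Z>.251)&(Z<.259)]; print("heads",len(P),rect(P))
# front edge of front head: nearest x per y-bin
m=[(y,P[abs(P[:,1]-y)<.006][:,0].min()) for y in np.arange(-.33,-.18,.012)]; k=np.polyfit(*zip(*m),1); print("front edge yaw",np.degrees(np.arctan(-k[0])),"x at -.243",np.polyval(k,-.243))
for cam in("top","side"):
    s=snapshot(cam)
    for n in("bars_mid","lamp_unit","lamp_heads","rack"):
        for d in mark_of(n,cam)[:1]: print(cam,n,round(d["confidence"],2),W(s,d["centre"]))
E
```

```text
Traceback (most recent call last):
  File "m.py", line 6, in blade
    st=state(); print("tcp",st["ee_pos"],st["tcp_rot"],st["width"].round(3),st["grip_force"],st["t"])
                                                       ^^^^^^^^^^^^^^^^^
AttributeError: 'float' object has no attribute 'round'
```

```bash
sed -i 's/st\["width"\].round(3)/st["width"]/' m.py
python3 - <<'E'
from m import *
blade(); plate(.134,(.58,.237))
s=snapshot("top"); C=cloud(s); ok=s["z_map"]>0; Z=C[...,2]
P=C[ok&(C[...,0]>.4)&(C[...,1]<-.1)&(C[...,1]>-.5)&(Z>.251)&(Z<.259)]; print("heads",len(P),rect(P) if len(P) else 0)
P=C[ok&(C[...,0]>.4)&(C[...,1]<-.1)&(C[...,1]>-.5)&(Z>.235)&(Z<.262)]
m=[(y,P[abs(P[:,1]-y)<.006][:,0].min()) for y in np.arange(-.33,-.18,.012)]; k=np.polyfit(*zip(*m),1); print("front edge yaw",np.degrees(np.arctan(-k[0])),"x at -.243",np.polyval(k,-.243))
for cam in("top","side"):
    s=snapshot(cam)
    for n in("bars_mid","lamp_unit","lamp_heads","rack"):
        for d in mark_of(n,cam)[:1]: print(cam,n,round(d["confidence"],2),W(s,d["centre"]))
E
```

```text
tcp [0.3535 0.0436 0.1007] [-3.1413 -0.0002  0.0337] 0.1896803318197511 107.51343727111816 8.85
side blade n 434 slope deg x,y [-1.4728 -0.1489] top z 0.10887008565076005 expected 0.1116562880276795 rect local (array([-7.5, -0.2]), array([110.2,  75.6]), 0.5) [-0.0492  0.0454] [-0.0364  0.0342]
top blade n 740 slope deg x,y [-3.1358 -0.3058] top z 0.11220469300612804 expected 0.1116562880276795 rect local (array([-3.5, -2.7]), array([ 70.4, 105.9]), 89.8) [-0.0532  0.0485] [-0.0367  0.0314]
top mark 0.89 [0.5812 0.2341 0.1302]
top plate 0.9 1162 (array([584.7, 237.5]), array([ 77.9, 169.4]), 16.0) yaw 19.569999999999993 z 0.13449311500540187 slope [-0.0487 -0.3953]
side mark 0.89 [0.5825 0.2384 0.1308]
side plate 0.58 518 (array([582.1, 236.4]), array([ 82. , 171.6]), 15.2) yaw 20.510000000000005 z 0.1320772882276765 slope [-0.4866 -0.4269]
heads 934 (array([ 602.5, -275.3]), array([233.4, 237.5]), 74.3)
front edge yaw -15.612545081890834 x at -.243 0.4884147264046569
top bars_mid 0.97 [ 0.5965 -0.2742  0.0632]
top lamp_unit 0.88 [ 0.6013 -0.2777  0.0029]
top lamp_heads 0.75 [ 0.4921 -0.242   0.2044]
top rack 0.77 [ 0.5828  0.2348 -0.0007]
side bars_mid 0.97 [ 0.5908 -0.2679  0.0525]
side lamp_unit 0.58 [ 0.5967 -0.2721 -0.0036]
side lamp_heads 0.95 [ 0.4849 -0.2424  0.206 ]
side rack 0.82 [0.5769 0.2414 0.0028]
```

>>> {"op": "play_rows", "data": {"commands": [{"tx": -0.194, "ty": 0.414, "tz": 0, "twist": 0.4, "jaw": 0}, {"tx": -0.194, "ty": 0.414, "tz": 0, "twist": 0.4, "jaw": 0}, {"tx": -0.194, "ty": 0.414, "tz": 0, "twist": 0.4, "jaw": 0}, {"tx": -0.194, "ty": 0.414, "tz": 0, "twist": 0.4, "jaw": 0}, {"tx": -0.194, "ty": 0.414, "tz": 0, "twist": 0.4, "jaw": 0}, {"tx": 0, "ty": 0, "tz": 0, "twist": 0, "jaw": 0}, {"tx": 0, "ty": 0, "tz": 0, "twist": 0, "jaw": 0}]}}

```text
t: 10.5
ee_pos: [0.305, 0.1472, 0.1007]
tcp_rot: [3.141, 0.0, 0.313]
wrist_force: [-0.2, -0.2, -1.8]
width: 0.188
grip_force: 107.9
```

```bash
python3 - <<'E'
from m import *
blade()
s=snapshot("side"); t=snapshot("wrist"); a=s["frame"][100:220,200:340]
save({"frame":np.hstack([cv2.resize(a,(467,400),interpolation=cv2.INTER_CUBIC),cv2.resize(t["frame"],(333,400))])},"pre")
E
```

```text
tcp [0.305  0.1472 0.1007] [3.1415 0.     0.3132] 0.18760146400969216 107.8819727897644 10.5
side blade n 364 slope deg x,y [-1.3155 -0.1766] top z 0.10882679774651399 expected 0.11170914516799967 rect local (array([-5.6, -0.3]), array([ 73.8, 110. ]), 88.9) [-0.0497  0.0463] [-0.035   0.0339]
top blade n 740 slope deg x,y [-2.9041  0.978 ] top z 0.1116927089682453 expected 0.11170914516799967 rect local (array([-3.4, -3.5]), array([106.1,  70.3]), 0.2) [-0.0531  0.0486] [-0.0374  0.0303]
```

View pics/pre.png

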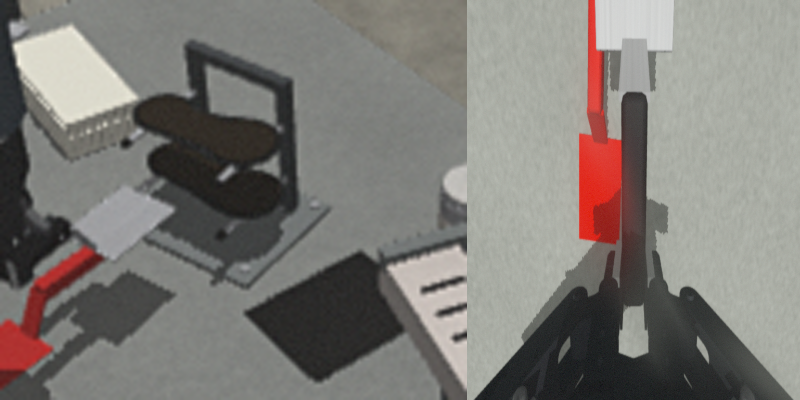

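The picture shows the blade held level at about (125,220), ahead of the rack and between the heights of the two plates. I advance along the yaw direction.

>>> {"op": "play_rows", "data": {"commands": [{"tx": 0.19, "ty": 0.062, "tz": 0, "twist": 0, "jaw": 0}, {"tx": 0.38, "ty": 0.123, "tz": 0, "twist": 0, "jaw": 0}, {"tx": 0.38, "ty": 0.123, "tz": 0, "twist": 0, "jaw": 0}, {"tx": 0.38, "ty": 0.123, "tz": 0, "twist": 0, "jaw": 0}, {"tx": 0.38, "ty": 0.123, "tz": 0, "twist": 0, "jaw": 0}, {"tx": 0.38, "ty": 0.123, "tz": 0, "twist": 0, "jaw": 0}, {"tx": 0.19, "ty": 0.062, "tz": 0, "twist": 0, "jaw": 0}, {"tx": 0.1, "ty": 0.032, "tz": 0, "twist": 0, "jaw": 0}, {"tx": 0, "ty": 0, "tz": 0, "twist": 0, "jaw": 0}, {"tx": 0, "ty": 0, "tz": 0, "twist": 0, "jaw": 0}]}}

```text
t: 11.7
ee_pos: [0.4236, 0.1852, 0.1006]
tcp_rot: [-3.142, 0.0, 0.312]
wrist_force: [0.4, -0.2, -1.9]
width: 0.19
grip_force: 107.9
```

```bash
python3 - <<'E'
from m import *
st=state(); print(st["ee_pos"],st["tcp_rot"],st["wrist_force"]); plate(.134,(.58,.237))
d=np.array([np.cos(st["tcp_rot"][2]),np.sin(st["tcp_rot"][2])]); print("blade origin",st["ee_pos"][:2]+.141*d)
E
```

```text
[0.4236 0.1852 0.1006] [-3.1416  0.0004  0.3121] [ 0.3895 -0.2214 -1.8624]
top mark 0.96 [0.581  0.2363 0.1332]
top plate 0.59 1235 (array([578.3, 234.9]), array([ 80.6, 173. ]), 25.1) yaw 21.340000000000003 z 0.13446671496692505 slope [-0.1252 -0.3249]
side mark 0.85 [0.5833 0.2372 0.1313]
side plate 0.9 570 (array([576. , 239.3]), array([ 83.5, 176.9]), 25.1) yaw 20.349999999999994 z 0.13192988463895552 slope [0.4194 0.0439]
blade origin [0.5578 0.2285]
```

>>> {"op": "play_rows", "data": {"commands": [{"tx": 0, "ty": 0, "tz": 0.2, "twist": 0, "jaw": 0}, {"tx": 0, "ty": 0, "tz": 0.1, "twist": 0, "jaw": 0}, {"tx": 0, "ty": 0, "tz": 0.06, "twist": 0, "jaw": 0}, {"tx": 0, "ty": 0, "tz": 0.06, "twist": 0, "jaw": 0}, {"tx": 0, "ty": 0, "tz": 0.06, "twist": 0, "jaw": 0}, {"tx": 0, "ty": 0, "tz": 0.1, "twist": 0, "jaw": 0}, {"tx": 0, "ty": 0, "tz": 0.2, "twist": 0, "jaw": 0}, {"tx": 0, "ty": 0, "tz": 0.3, "twist": 0, "jaw": 0}, {"tx": 0, "ty": 0, "tz": 0.2, "twist": 0, "jaw": 0}, {"tx": 0, "ty": 0, "tz": 0.1, "twist": 0, "jaw": 0}, {"tx": 0, "ty": 0, "tz": 0, "twist": 0, "jaw": 0}, {"tx": 0, "ty": 0, "tz": 0, "twist": 0, "jaw": 0}]}}

```text
t: 13.2
ee_pos: [0.4238, 0.1855, 0.1692]
tcp_rot: [-3.142, 0.001, 0.312]
wrist_force: [-0.2, -0.1, -1.9]
width: 0.188
grip_force: 107.7
```

```bash
python3 - <<'E'
from m import *
st=state(); print(st["ee_pos"],st["tcp_rot"],st["wrist_force"]); plate(st["ee_pos"][2]+.015,(.58,.237))
d=np.array([np.cos(st["tcp_rot"][2]),np.sin(st["tcp_rot"][2])]); print("blade origin",st["ee_pos"][:2]+.141*d)
E
```

```text
[0.4238 0.1855 0.1692] [-3.1415  0.0008  0.3122] [-0.2465 -0.1259 -1.8755]
top mark 0.97 [0.5782 0.2335 0.1781]
top plate 0.68 1336 (array([583.2, 237.5]), array([ 81.4, 173.9]), 19.0) yaw 21.17 z 0.18303432558483249 slope [-0.4212 -0.3787]
side mark 0.76 [0.5824 0.2395 0.1761]
side mark 0.6 [0.5872 0.2452 0.0604]
side plate 0.93 547 (array([576.6, 237.5]), array([ 81. , 177.9]), 26.0) yaw 20.590000000000003 z 0.18029445216102066 slope [-0.5585 -0.511 ]
side plate 0.2 134 (array([634.7, 251.8]), array([ 19.6, 131.8]), 16.6) yaw 19.0 z 0.18015176339823738 slope [8.0474 2.5048]
blade origin [0.558  0.2288]
```

The plate is up, level, centred on the blade and 25 mm ahead of its middle. I back out gently.

>>> {"op": "play_rows", "data": {"commands": [{"tx": -0.076, "ty": -0.025, "tz": 0, "twist": 0, "jaw": 0}, {"tx": -0.152, "ty": -0.049, "tz": 0, "twist": 0, "jaw": 0}, {"tx": -0.266, "ty": -0.086, "tz": 0, "twist": 0, "jaw": 0}, {"tx": -0.343, "ty": -0.111, "tz": 0, "twist": 0, "jaw": 0}, {"tx": -0.381, "ty": -0.123, "tz": 0, "twist": 0, "jaw": 0}, {"tx": -0.381, "ty": -0.123, "tz": 0, "twist": 0, "jaw": 0}, {"tx": -0.343, "ty": -0.111, "tz": 0, "twist": 0, "jaw": 0}, {"tx": -0.266, "ty": -0.086, "tz": 0, "twist": 0, "jaw": 0}, {"tx": -0.152, "ty": -0.049, "tz": 0, "twist": 0, "jaw": 0}, {"tx": -0.076, "ty": -0.025, "tz": 0, "twist": 0, "jaw": 0}]}}

```text
t: 14.5
ee_pos: [0.3017, 0.1459, 0.1699]
tcp_rot: [-3.141, -0.001, 0.313]
wrist_force: [-0.0, 0.2, -2.5]
width: 0.191
grip_force: 107.7
```

>>> {"op": "play_rows", "data": {"commands": [{"tx": 0, "ty": -0.09, "tz": -0.02, "twist": -0.063, "jaw": 0}, {"tx": 0, "ty": -0.18, "tz": -0.04, "twist": -0.126, "jaw": 0}, {"tx": 0, "ty": -0.28, "tz": -0.06, "twist": -0.196, "jaw": 0}, {"tx": 0, "ty": -0.35, "tz": -0.076, "twist": -0.245, "jaw": 0}, {"tx": 0, "ty": -0.39, "tz": -0.084, "twist": -0.273, "jaw": 0}, {"tx": 0, "ty": -0.39, "tz": -0.084, "twist": -0.273, "jaw": 0}, {"tx": 0, "ty": -0.39, "tz": -0.084, "twist": -0.273, "jaw": 0}, {"tx": 0, "ty": -0.39, "tz": -0.084, "twist": -0.273, "jaw": 0}, {"tx": 0, "ty": -0.39, "tz": -0.084, "twist": -0.273, "jaw": 0}, {"tx": 0, "ty": -0.39, "tz": -0.084, "twist": -0.273, "jaw": 0}, {"tx": -0.064, "ty": -0.39, "tz": -0.084, "twist": -0.273, "jaw": 0}, {"tx": -0.064, "ty": -0.39, "tz": -0.084, "twist": -0.273, "jaw": 0}, {"tx": -0.064, "ty": -0.39, "tz": -0.084, "twist": -0.273, "jaw": 0}, {"tx": -0.064, "ty": -0.39, "tz": -0.084, "twist": -0.273, "jaw": 0}, {"tx": -0.064, "ty": -0.39, "tz": -0.084, "twist": -0.273, "jaw": 0}, {"tx": -0.064, "ty": -0.39, "tz": -0.084, "twist": -0.273, "jaw": 0}, {"tx": -0.057, "ty": -0.35, "tz": -0.076, "twist": -0.245, "jaw": 0}, {"tx": -0.046, "ty": -0.28, "tz": -0.06, "twist": -0.196, "jaw": 0}, {"tx": -0.03, "ty": -0.18, "tz": -0.04, "twist": -0.126, "jaw": 0}, {"tx": -0.015, "ty": -0.09, "tz": -0.02, "twist": -0.063, "jaw": 0}]}}

```text
t: 16.5
ee_pos: [0.275, -0.179, 0.0992]
tcp_rot: [3.141, 0.001, -0.324]
wrist_force: [0.0, 0.2, -2.0]
width: 0.19
grip_force: 107.8
```

```bash
python3 - <<'E'
from m import *
st=state(); print(st["ee_pos"],st["tcp_rot"],st["wrist_force"],st["t"]); y=st["tcp_rot"][2]; d=np.array([np.cos(y),np.sin(y)]); c=st["ee_pos"][:2]+.165*d; print("expected plate",c, "yaw",np.degrees(y)+2.9)
plate(st["ee_pos"][2]+.015,c)
s=snapshot("top")
for cam in("top","side","wrist"):
    s=snapshot(cam)
    for n in("bars_mid","lamp_unit","lamp_heads"):
        for q in mark_of(n,cam)[:1]: print(cam,n,round(q["confidence"],2),W(s,q["centre"]))
s=snapshot("side"); C=cloud(s); ok=s["z_map"]>0
# bars in side view: points at z~.06 inside the lamp, in frame at yaw -15.6
a=np.radians(-15.6); L=(C[...,:2]-[.5955,-.2725])@np.array([[np.cos(a),-np.sin(a)],[np.sin(a),np.cos(a)]])
for zl,zh,n in((.055,.063,"bars"),(.25,.26,"heads"),(.063,.07,"guides")):
    P=L[ok&(C[...,2]>zl)&(C[...,2]<zh)&(abs(L[...,0])<.14)&(abs(L[...,1])<.14)]*1000
    if n=="heads": print(n,rect(P/1000))
    else:
        h,e=np.histogram(P[:,1],np.arange(-130,131,5)); print(n,[(int(x),int(k)) for x,k in zip(e,h) if k>3])
t=snapshot("wrist"); save({"frame":np.hstack([cv2.resize(s["frame"][120:320,200:440],(480,400),interpolation=cv2.INTER_CUBIC),cv2.resize(t["frame"],(320,400))])},"prelamp")
E
```

```text
[ 0.275  -0.179   0.0992] [ 3.141   0.0014 -0.3242] [ 0.0228  0.1616 -1.9988] 16.5
expected plate [ 0.4314 -0.2316] yaw -15.674291505297214
top mark 0.78 [ 0.4306 -0.2294  0.1063]
top plate 0.59 1255 (array([ 435.9, -231.6]), array([173.8,  81. ]), 71.0) yaw -14.920000000000002 z 0.11319044467936899 slope [-0.7785 -0.0575]
side mark 0.94 [ 0.4322 -0.2268  0.1098]
side plate 0.86 1082 (array([ 433.9, -231.1]), array([171.1,  79.9]), 71.0) yaw -14.010000000000005 z 0.1113482444778994 slope [-0.5123 -0.0661]
top bars_mid 0.73 [ 0.411  -0.2277  0.1124]
top lamp_unit 0.7 [ 0.6037 -0.2766  0.0059]
top lamp_heads 0.59 [ 0.4912 -0.241   0.2084]
side bars_mid 0.84 [ 0.5944 -0.2686  0.0541]
side lamp_unit 0.98 [ 0.5971 -0.2691 -0.0054]
side lamp_heads 0.77 [ 0.4885 -0.2447  0.2037]
bars [(-120, 8), (-110, 5), (-105, 12), (-75, 16), (-70, 51), (-65, 47), (-60, 5), (-50, 4), (-45, 12), (95, 5)]
heads (array([6.8, 0.8]), array([237.4, 242.8]), 89.9)
guides [(-120, 11), (-110, 6), (-105, 9), (-45, 13), (-40, 11), (-35, 12), (-30, 5), (-25, 5), (-20, 5), (-15, 6), (-10, 4)]
```

View pics/prelamp.png

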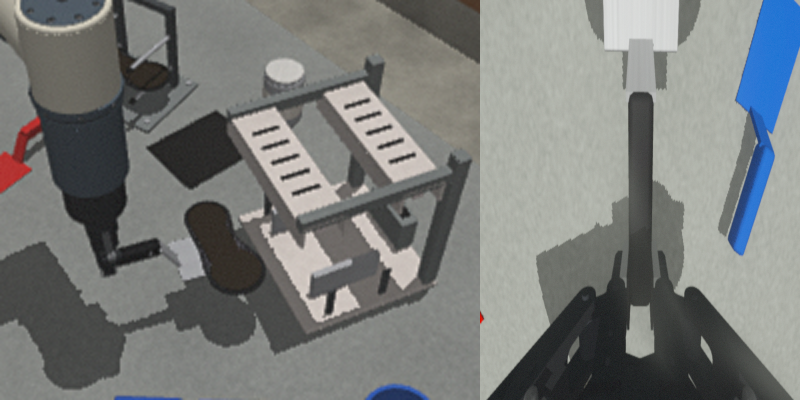

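The picture shows the plate level on the blade at (225,245), in front of the lamp unit with the bars free. I measure the plate's midline for its yaw.

```bash
cat > y.py <<'E'
from m import *
def fit(cam,zt,yaw0,c0):
    s=snapshot(cam); F=f(s); best=None
    for d in outline_of("plate",cam)[:2]:
        v,u=np.nonzero(d["pixels"]&(s["frame"].max(-1)<75 if True else True))
        r=np.c_[(u-s["cx"])/F,(v-s["cy"])/F,np.ones(len(u))]@s["R"]; o=-s["R"].T@s["t"]
        P=(o+r*((zt-o[2])/r[:,2])[:,None])[:,:2]
        if np.hypot(*(P.mean(0)-c0))>.05: continue
        a=np.radians(yaw0); L=(P-c0)@np.array([[np.cos(a),-np.sin(a)],[np.sin(a),np.cos(a)]])*1000
        ends=np.percentile(L[:,1],[.3,99.7]); out=[]
        for y in np.arange(ends[0]+12,ends[1]-10,8):
            q=L[abs(L[:,1]-y)<4][:,0]
            if len(q)>8: out.append((y,*np.percentile(q,[2,98])))
        out=np.array(out); mid=out[:,1:].mean(1); k=np.polyfit(out[:,0],mid,1)
        print(cam,"n",len(P),"ends",ends.round(1),"widths",(out[:,2]-out[:,1]).round(0),"\n mids",mid.round(1),"yaw",yaw0-np.degrees(np.arctan(k[0])),"mid at centre",np.polyval(k,ends.mean()).round(1), "world",c0+np.array([[np.cos(a),-np.sin(a)],[np.sin(a),np.cos(a)]])@np.array([np.polyval(k,ends.mean()),ends.mean()])/1000)
        break
E
python3 - <<'E'
from y import *
for cam in("top","side"): fit(cam,.1135,-15,np.array([.4325,-.2305]))
E
```

```text
top n 464 ends [-83.2  88.4] widths [60. 71. 77. 77. 77. 75. 69. 63. 58. 57. 56. 58. 59. 54. 60. 20. 65. 61.
 57.] 
 mids [  0.3  -0.1   0.6  -0.4  -0.9  -0.6  -3.6  -4.7  -4.6  -5.6  -3.5  -3.8
  -2.7  -5.3  -1.8 -21.4   1.9   1.7   1.3] yaw -13.597895367115385 mid at centre -2.8 world [ 0.4304 -0.2272]
side n 1074 ends [-85.1  83.7] widths [57. 68. 73. 75. 75. 70. 69. 66. 58. 55. 54. 52. 55. 56. 59. 61. 61. 58.
 51.] 
 mids [-5.1 -4.  -4.5 -5.2 -5.5 -5.3 -5.6 -5.9 -6.9 -8.6 -7.7 -8.6 -7.1 -6.1
 -5.8 -4.7 -4.4 -2.8 -2.6] yaw -15.25391809804566 mid at centre -5.6 world [ 0.4269 -0.2297]
```

>>> {"op": "play_rows", "data": {"commands": [{"tx": 0.077, "ty": -0.02, "tz": -0.04, "twist": 0, "jaw": 0}, {"tx": 0.155, "ty": -0.04, "tz": -0.08, "twist": 0, "jaw": 0}, {"tx": 0.271, "ty": -0.071, "tz": -0.1, "twist": 0, "jaw": 0}, {"tx": 0.348, "ty": -0.091, "tz": -0.08, "twist": 0, "jaw": 0}, {"tx": 0.387, "ty": -0.101, "tz": -0.06, "twist": 0, "jaw": 0}, {"tx": 0.387, "ty": -0.101, "tz": -0.02, "twist": 0, "jaw": 0}, {"tx": 0.387, "ty": -0.101, "tz": 0, "twist": 0, "jaw": 0}, {"tx": 0.348, "ty": -0.091, "tz": 0, "twist": 0, "jaw": 0}, {"tx": 0.309, "ty": -0.081, "tz": 0, "twist": 0, "jaw": 0}, {"tx": 0.232, "ty": -0.06, "tz": 0, "twist": 0, "jaw": 0}, {"tx": 0.174, "ty": -0.045, "tz": 0, "twist": 0, "jaw": 0}, {"tx": 0.097, "ty": -0.025, "tz": 0, "twist": 0, "jaw": 0}, {"tx": 0.07, "ty": -0.018, "tz": 0, "twist": 0, "jaw": 0}, {"tx": 0, "ty": 0, "tz": 0, "twist": 0, "jaw": 0}]}}

```text
t: 19.15
ee_pos: [0.4379, -0.2201, 0.0807]
tcp_rot: [-3.142, -0.0, -0.321]
wrist_force: [-0.0, -0.2, -1.9]
width: 0.185
grip_force: 107.8
```

```bash
python3 - <<'E'
from y import *
st=state(); print(st["ee_pos"],st["tcp_rot"],st["wrist_force"],st["t"])
plate(st["ee_pos"][2]+.015,(.594,-.272))
for cam in("side","top","wrist"):
    s=snapshot(cam); 
    for q in mark_of("bars_mid",cam)[:1]: print(cam,"bars",round(q["confidence"],2),W(s,q["centre"]))
    if cam=="side": A=s["frame"][150:310,270:430]
    if cam=="top": B=s["frame"][130:230,310:430]
save({"frame":np.hstack([cv2.resize(A,(400,400),interpolation=2),cv2.resize(B,(400,400),interpolation=2)])},"in")
E
```

```text
[ 0.4379 -0.2201  0.0807] [-3.1416 -0.     -0.3211] [-0.0029 -0.2487 -1.9385] 19.15
top mark 0.58 [ 0.5929 -0.2718  0.0929]
top mark 0.29 [0.588  0.2381 0.061 ]
top plate 0.61 763 (array([ 607.5, -275.3]), array([174.3,  53.8]), 75.1) yaw -13.840000000000003 z 0.09517984985322978 slope [-2.1794  0.3229]
side mark 0.87 [ 0.5943 -0.2701  0.0928]
side plate 0.68 393 (array([ 577. , -321.6]), array([65.8, 81.5]), 72.0) yaw 67.74000000000001 z 0.09254633903917113 slope [-0.0167  0.0821]
side bars 0.92 [ 0.5929 -0.2711  0.0534]
top bars 0.77 [ 0.5971 -0.2705  0.061 ]
```

View pics/in.png

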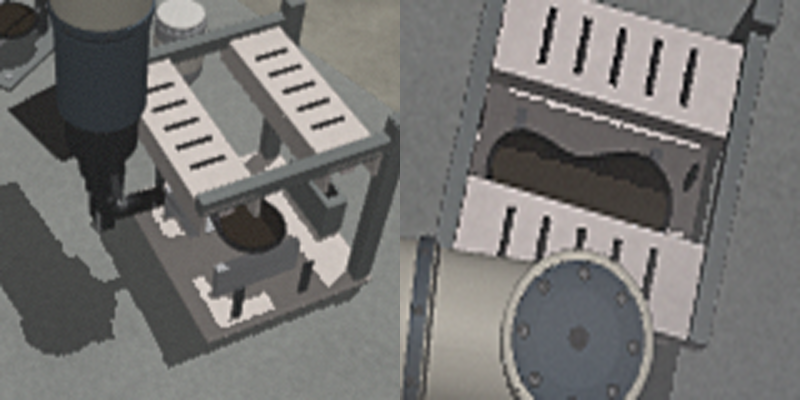

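The plate shows centred between the bars, at (575,180) in the right half, with the gripper clear of the front head. I lower it gently until the bars take it.

>>> {"op": "play_rows", "data": {"commands": [{"tx": 0, "ty": 0, "tz": -0.08, "twist": 0, "jaw": 0}, {"tx": 0, "ty": 0, "tz": -0.16, "twist": 0, "jaw": 0}, {"tx": 0, "ty": 0, "tz": -0.16, "twist": 0, "jaw": 0}, {"tx": 0, "ty": 0, "tz": -0.08, "twist": 0, "jaw": 0}, {"tx": 0, "ty": 0, "tz": -0.04, "twist": 0, "jaw": 0}, {"tx": 0, "ty": 0, "tz": -0.04, "twist": 0, "jaw": 0}, {"tx": 0, "ty": 0, "tz": -0.04, "twist": 0, "jaw": 0}, {"tx": 0, "ty": 0, "tz": -0.04, "twist": 0, "jaw": 0}, {"tx": 0, "ty": 0, "tz": -0.04, "twist": 0, "jaw": 0}, {"tx": 0, "ty": 0, "tz": -0.04, "twist": 0, "jaw": 0}, {"tx": 0, "ty": 0, "tz": -0.06, "twist": 0, "jaw": 0}, {"tx": 0, "ty": 0, "tz": -0.06, "twist": 0, "jaw": 0}, {"tx": 0, "ty": 0, "tz": 0, "twist": 0, "jaw": 0}, {"tx": 0, "ty": 0, "tz": 0, "twist": 0, "jaw": 0}]}}

```text
t: 21.15
ee_pos: [0.4378, -0.2201, 0.0386]
tcp_rot: [3.142, 0.0, -0.321]
wrist_force: [0.4, 0.2, -1.0]
width: 0.191
grip_force: 107.9
```

```bash
python3 - <<'E'
from y import *
st=state(); print(st["ee_pos"],st["tcp_rot"],st["wrist_force"],st["t"])
plate(.064,(.594,-.272))
E
```

```text
[ 0.4378 -0.2201  0.0386] [ 3.1415  0.0001 -0.3211] [ 0.4268  0.2419 -0.9981] 21.15
top mark 0.72 [ 0.5933 -0.2723  0.0615]
top plate 0.66 668 (array([ 610.8, -275. ]), array([174.3,  48.8]), 75.6) yaw -13.870000000000005 z 0.06503140960517774 slope [-3.0085  0.6943]
side mark 0.66 [ 0.5949 -0.2704  0.0624]
side mark 0.32 [ 0.5974  0.0326 -0.0022]
side plate 0.89 497 (array([ 580.4, -314.1]), array([83.8, 79.9]), 69.5) yaw 10.909999999999997 z 0.062456669893067404 slope [0.2877 0.0979]
```

The plate rests on the bars and the blade is about 10 mm below it. I draw the spatula out.

>>> {"op": "play_rows", "data": {"commands": [{"tx": -0.1, "ty": 0.033, "tz": 0, "twist": 0, "jaw": 0}, {"tx": -0.3, "ty": 0.1, "tz": 0, "twist": 0, "jaw": 0}, {"tx": -0.5, "ty": 0.166, "tz": 0, "twist": 0, "jaw": 0}, {"tx": -0.6, "ty": 0.2, "tz": 0, "twist": 0, "jaw": 0}, {"tx": -0.6, "ty": 0.2, "tz": 0, "twist": 0, "jaw": 0}, {"tx": -0.6, "ty": 0.2, "tz": 0, "twist": 0, "jaw": 0}, {"tx": -0.4, "ty": 0.133, "tz": 0, "twist": 0, "jaw": 0}, {"tx": -0.1, "ty": 0.033, "tz": 0, "twist": 0, "jaw": 0}, {"tx": 0, "ty": 0, "tz": 0, "twist": 0, "jaw": 0}]}}

```text
t: 22.35
ee_pos: [0.2776, -0.1668, 0.039]
tcp_rot: [-3.141, -0.001, -0.321]
wrist_force: [-0.7, -0.3, -1.9]
width: 0.188
grip_force: 107.9
```

```bash
python3 - <<'E'
from y import *
blade(); plate(.064,(.594,-.272))
s=snapshot("side"); C=cloud(s)
for d in outline_of("mat","side")[:1]:
    P=C[d["pixels"]&(s["z_map"]>0)]; P=P[P[:,2]<.012]; print("mat",len(P),rect(P))
s=snapshot("top"); C=cloud(s)
for d in outline_of("mat","top")[:1]:
    P=C[d["pixels"]&(s["z_map"]>0)]; P=P[P[:,2]<.012]; print("mat",len(P),rect(P))
E
```

```text
tcp [ 0.2776 -0.1668  0.039 ] [-3.1413 -0.0014 -0.3206] 0.18765473196391855 107.89862394332886 22.35
side blade n 649 slope deg x,y [-3.4514 -0.2999] top z 0.04813899014972275 expected 0.04999404038522111 rect local (array([-8.8, -0.5]), array([108.9,  72.8]), 0.3) [-0.0593  0.0449] [-0.0356  0.0338]
top blade n 700 slope deg x,y [-2.9812  0.3567] top z 0.050859003553276154 expected 0.04999404038522111 rect local (array([-2.1, -1.5]), array([ 69.7, 105. ]), 89.5) [-0.0518  0.0494] [-0.0359  0.0326]
top mark 0.65 [ 0.5929 -0.2721  0.0635]
top plate 0.82 669 (array([ 611.3, -274.3]), array([172.5,  48.7]), 75.2) yaw -13.810000000000002 z 0.06504531703505084 slope [-2.846   0.7114]
side mark 0.95 [ 0.5947 -0.2707  0.06  ]
side plate 0.61 547 (array([ 581.2, -312.2]), array([87.7, 83.8]), 73.2) yaw -1.1700000000000017 z 0.062427236399934 slope [0.5504 0.0891]
mat 1004 (array([596.6,  36.7]), array([161.6, 135.7]), 1.1)
mat 1892 (array([599.9,  29.6]), array([132.5, 163.9]), 89.8)
```

>>> {"op": "play_rows", "data": {"commands": [{"tx": 0, "ty": 0.3, "tz": 0.1, "twist": 0.1, "jaw": 0}, {"tx": 0, "ty": 0.5, "tz": 0.1, "twist": 0.3, "jaw": 0}, {"tx": 0, "ty": 0.6, "tz": 0.1, "twist": 0.4, "jaw": 0}, {"tx": 0.1, "ty": 0.6, "tz": 0.1, "twist": 0.4, "jaw": 0}, {"tx": 0.2, "ty": 0.6, "tz": 0.1, "twist": 0.4, "jaw": 0}, {"tx": 0.3, "ty": 0.6, "tz": 0.1, "twist": 0.4, "jaw": 0}, {"tx": 0.4, "ty": 0.5, "tz": 0, "twist": 0.2, "jaw": 0}, {"tx": 0.5, "ty": 0.3, "tz": 0, "twist": 0.1, "jaw": 0}, {"tx": 0.6, "ty": 0, "tz": 0, "twist": 0, "jaw": 0}, {"tx": 0.6, "ty": 0, "tz": 0, "twist": 0, "jaw": 0}, {"tx": 0.5, "ty": 0, "tz": 0, "twist": 0, "jaw": 0}, {"tx": 0.3, "ty": 0, "tz": 0, "twist": 0, "jaw": 0}, {"tx": 0.1, "ty": 0, "tz": 0, "twist": 0, "jaw": 0}, {"tx": 0, "ty": 0, "tz": 0, "twist": 0, "jaw": 0}]}}

```text
t: 24.35
ee_pos: [0.4578, 0.0331, 0.0683]
tcp_rot: [3.141, 0.001, -0.0]
wrist_force: [-0.4, 0.0, -1.5]
width: 0.189
grip_force: 108.0
```

```bash
python3 - <<'E'
from y import *
blade()
for cam in("top","side"):
    s=snapshot(cam)
    for n in("spatula","mat"):
        for d in mark_of(n,cam)[:3]: print(cam,n,round(d["confidence"],2),W(s,d["centre"]))
E
```

```text
tcp [0.4578 0.0331 0.0683] [ 3.1413  0.0009 -0.0004] 0.18850438078286116 107.95850872993469 24.35
side blade n 347 slope deg x,y [-0.1859 -0.4102] top z 0.07598932593541484 expected 0.07927680157481405 rect local (array([-1.7, -0.9]), array([72.1, 95.7]), 89.0) [-0.0478  0.0439] [-0.0354  0.0336]
top blade n 691 slope deg x,y [-2.3058 -0.5556] top z 0.07950392963602473 expected 0.07927680157481405 rect local (array([-3.9, -2.6]), array([ 70.3, 103.4]), 90.0) [-0.0513  0.0469] [-0.0372  0.0318]
top spatula 0.91 [ 0.3145 -0.4035 -0.002 ]
top spatula 0.83 [ 0.2886  0.1991 -0.0004]
top spatula 0.57 [0.5987 0.0288 0.0794]
top mat 0.9 [0.6012 0.0303 0.0041]
side spatula 0.74 [ 0.2844  0.2007 -0.0027]
side spatula 0.66 [0.6005 0.0344 0.0788]
side spatula 0.57 [ 0.3094 -0.3999  0.0043]
side mat 0.68 [ 0.598   0.0337 -0.0023]
```

>>> {"op": "play_rows", "data": {"commands": [{"tx": 0, "ty": 0, "tz": -0.3, "twist": 0, "jaw": 0}, {"tx": 0, "ty": 0, "tz": -0.4, "twist": 0, "jaw": 0}, {"tx": 0, "ty": 0, "tz": -0.3, "twist": 0, "jaw": 0}, {"tx": 0, "ty": 0, "tz": -0.2, "twist": 0, "jaw": 0}, {"tx": 0, "ty": 0, "tz": -0.1, "twist": 0, "jaw": 0}, {"tx": 0, "ty": 0, "tz": -0.06, "twist": 0, "jaw": 0}, {"tx": 0, "ty": 0, "tz": -0.04, "twist": 0, "jaw": 0}, {"tx": 0, "ty": 0, "tz": 0, "twist": 0, "jaw": 0}, {"tx": 0, "ty": 0, "tz": 0, "twist": 0, "jaw": 0}]}}

```text
t: 25.65
ee_pos: [0.4582, 0.0332, -0.0009]
tcp_rot: [-3.141, -0.001, 0.0]
wrist_force: [-0.0, 0.2, -2.2]
width: 0.185
grip_force: 108.0
```

>>> {"op": "play_rows", "data": {"commands": [{"tx": 0, "ty": 0, "tz": -0.03, "twist": 0, "jaw": 0}, {"tx": 0, "ty": 0, "tz": -0.02, "twist": 0, "jaw": 0}, {"tx": 0, "ty": 0, "tz": 0, "twist": 0, "jaw": 0}]}}

```text
t: 25.95
ee_pos: [0.458, 0.0332, -0.0036]
tcp_rot: [-3.142, -0.0, 0.0]
wrist_force: [-1.7, 0.0, 1.6]
width: 0.186
grip_force: 108.3
```

>>> {"op": "play_rows", "data": {"commands": [{"tx": 0, "ty": 0, "tz": 0, "twist": 0, "jaw": 30}, {"tx": 0, "ty": 0, "tz": 0, "twist": 0, "jaw": 45}, {"tx": 0, "ty": 0, "tz": 0, "twist": 0, "jaw": 55}, {"tx": 0, "ty": 0, "tz": 0, "twist": 0, "jaw": 55}, {"tx": 0, "ty": 0, "tz": 0, "twist": 0, "jaw": 55}, {"tx": 0, "ty": 0, "tz": 0.2, "twist": 0, "jaw": 55}, {"tx": 0, "ty": 0, "tz": 0.5, "twist": 0, "jaw": 55}, {"tx": 0, "ty": 0, "tz": 0.8, "twist": 0, "jaw": 55}, {"tx": 0, "ty": 0, "tz": 0.8, "twist": 0, "jaw": 55}, {"tx": 0, "ty": 0, "tz": 0.8, "twist": 0, "jaw": 55}, {"tx": -0.6, "ty": 0, "tz": 0.4, "twist": 0, "jaw": 55}, {"tx": -0.8, "ty": 0, "tz": 0, "twist": 0, "jaw": 55}, {"tx": -0.8, "ty": 0, "tz": 0, "twist": 0, "jaw": 55}, {"tx": 0, "ty": 0, "tz": 0, "twist": 0, "jaw": 55}]}}

```text
t: 27.35
ee_pos: [0.3445, 0.0326, 0.1723]
tcp_rot: [-3.139, -0.002, 0.001]
wrist_force: [0.3, -0.3, 0.9]
width: 0.551
grip_force: 0.0
```

```bash
python3 - <<'E'
from y import *
plate(.064,(.594,-.272))
for cam in("top","side"):
    s=snapshot(cam)
    for n in("spatula","mat","bars_mid","spare_plate"):
        for d in mark_of(n,cam)[:3]: print(cam,n,round(d["confidence"],2),W(s,d["centre"]))
    if cam=="top": B=s["frame"][110:250,150:430]
    else: A=s["frame"][110:310,230:430]
save({"frame":np.hstack([cv2.resize(A,(300,300),interpolation=2),cv2.resize(B,(500,300),interpolation=2)])},"end")
E
```

```text
top mark 0.74 [ 0.5921 -0.2724  0.0599]
top plate 0.95 629 (array([ 610.5, -273.4]), array([169.7,  45.7]), 76.2) yaw -13.75 z 0.06515314276679968 slope [-2.5984  0.3149]
side mark 0.59 [ 0.596  -0.2675  0.0609]
side plate 0.9 540 (array([ 581.1, -310.8]), array([91. , 81.1]), 79.3) yaw 0.04999999999999716 z 0.06231756421959385 slope [ 0.5003 -0.0775]
top spatula 0.95 [ 0.314  -0.4025 -0.0024]
top spatula 0.88 [0.6007 0.0283 0.0053]
top mat 0.71 [ 0.5997  0.0321 -0.0014]
top mat 0.62 [0.582  0.2395 0.0008]
top bars_mid 0.68 [ 0.594  -0.2725  0.0616]
top spare_plate 0.67 [0.5879 0.2349 0.0617]
side spatula 0.87 [0.6009 0.0366 0.0057]
side spatula 0.86 [ 0.311  -0.3987 -0.    ]
side spatula 0.66 [ 0.2841  0.2016 -0.0037]
side mat 0.76 [ 0.598   0.0376 -0.0043]
side mat 0.25 [ 0.5946 -0.2685  0.055 ]
side bars_mid 0.91 [ 0.593  -0.2691  0.0579]
side spare_plate 0.66 [0.5864 0.2446 0.0597]
side spare_plate 0.33 [ 0.5965 -0.2697  0.0541]
```

View pics/end.png

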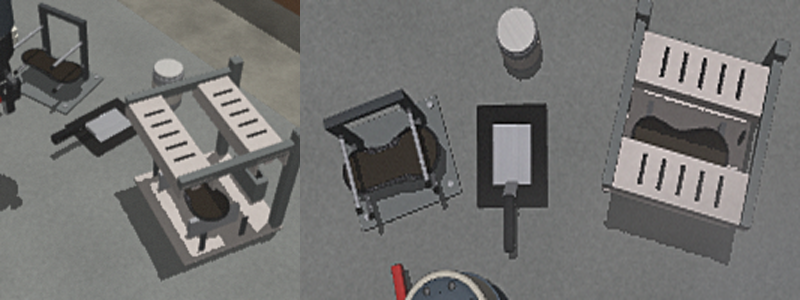

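The picture shows the plate lying across the bars at (680,145), the spatula flat in the middle of the mat at (512,155), and the spare plate and tin where they were. I hand in.

```bash
python3 -c "
from workcell import *
print(job_done())"
```

```text
the job is handed in; nothing more can be done
None
```

I laid the plate level on the two rest bars under the lamp heads, centred and square as near as I could measure (about 2 mm and 1 degree). The spatula is back flat in the middle of its mat, and the job was handed in after about 27 s; the gripper stayed upright because the moves allow no lean, but it cleared the lamp head.

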